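# Fit the second hook rail to the aquarium cabinet door

## Task

The second rail carrier is riding up on its locating pin on the cabinet door: without picking it up, nudge it along until its fork straddles the one pin and its hole drops over the other, so that it lies flat and fully home on the door. Then feed the loose square bar endwise, straight, through both of its posts and leave it centred, sticking out equally at both ends, like the rail already fitted beside it. Leave the tub, the ceramic holder, the scoop and the tweezers where they are.

Things in the scene. Friction and masses are not known exactly. Their poses are not given: they have to be found in the camera images.
- door: Grey laminate cabinet door, fixed, lying flat, 420 x 640 x 18 mm (x, y, z). Origin: centre of its underside; its top face is 18 mm above. A finished hook rail (fixed, same shapes as carrier and bar) lies along y at door x = +165 mm, 62 mm above the door face, S-hooks reaching to x = +119. The pins for the loose carrier stand at door x = 0, y = +65 and -65.
- locating_pin (a point): Fixed steel dowel pin, 10 mm thick, 7 mm tall, tip bevelled; the point is the centre of its foot on the door's top face. The carrier's round hole goes over it. Axes as the door's.
- fork_pin (a point): Fixed steel dowel pin of the same size 130 mm from the other, towards the door's -y; the point is the centre of its foot on the door's top face. The carrier's fork straddles it. Axes as the door's.
- carrier: Loose aluminium rail carrier, 0.3 to 0.5 kg: plate 60 x 170 x 8 mm (x, y, z), origin at the centre of its underside. Hole near its +y end, fork at its -y end, two bored posts at y = +42 and -42, each 30 mm wide (x), 24 long (y), top 62 mm above the underside. At home its axes match the door's. Starts 32 to 46 mm from home towards door +y, up to 8 mm sideways, 0.14 rad askew, tilted 4 degrees.
- carrier_hole (a point): Centre of the carrier's round 13 mm through hole (carrier y = +65), at its underside. At the start the underside rides on the locating pin between hole and middle, so the hole end is about 9 mm up and the fork end rests on the door.
- carrier_fork (a point): Point in the fork slot at the underside (carrier y = -65) that comes over the fork pin at home. Slot 14 mm wide, open to -y, bottom at y = -50, mouth flared to about 21 mm at y = -85.
- carrier_bore (a point): Point midway between the two posts on the common axis of their square 18 mm bores, 45 mm above the underside; axes as the carrier's, bores along y. Thin flared collars reach 6 mm out of each post at every mouth (mouths about 22 mm wide), so they end at |y| = 60 outside and 24 inside.
- bar: Loose straight aluminium bar, 14 x 14 mm square, 200 mm long along its y, 0.09 kg, both ends alike. Origin: its centre. At the start it lies on the door near the robot's side, its centre 7 mm above the door's top face.
- tub: Closed blue plastic tub, 91 x 126 x 70 mm, origin at the centre of its underside. Bystander.
- holder: White ceramic moss ball holder, a small bowl 84 mm wide and 55 mm high, origin at the centre of its underside. Bystander.
- scoop: Grey plastic gravel scoop, about 200 mm long, 70 mm wide, 35 mm high, handle to its -x, origin under its bucket. Bystander.
- tweezers: Steel tweezers 178 mm long (along their x), 8 mm high, lying on the bench by the door, origin at mid length on the underside. Bystander.
Things that resemble listed ones, but are neither listed nor needed, are in the scene too. Of the things that look like the bar, the smallest one is meant. Several things have the shape of the carrier; the one meant has the colours described above.

How it is judged:
On the way:
1. the carrier lies flat and home on both pins, before the bar is in it (horizontal distance between carrier_hole and locating_pin below 0.004 m and horizontal distance between carrier_fork and fork_pin below 0.006 m and z of carrier_hole in the frame of locating_pin between -0.002 and 0.0018 m and angle between carrier's own z axis and vertical below 0.02 rad and distance between bar and carrier_bore above 0.06 m), for 0.3 s.
At the end, for the whole second after the job is handed in: Carrier home and flat: hole within 4 mm of the locating pin, fork within 6 mm of its pin, underside within 1.8 mm of the door, tilt under 0.02 rad. Bar through both posts, within 4 mm of their axis and 0.07 rad, its middle within 15 mm of midway. Both released and at rest (horizontal distance between carrier_hole and locating_pin below 0.004 m and horizontal distance between carrier_fork and fork_pin below 0.006 m and z of carrier_hole in the frame of locating_pin between -0.002 and 0.0018 m and angle between carrier's own z axis and vertical below 0.02 rad and x of bar in the frame of carrier_bore between -0.004 and 0.004 m and y of bar in the frame of carrier_bore between -0.015 and 0.015 m and z of bar in the frame of carrier_bore between -0.005 and 0.004 m and angle between the y axis of bar and the y axis of carrier, either way round below 0.07 rad and linear speed of each of bar, carrier below 0.01 m/s); the robot touches nothing.
It fails at once if the carrier is picked up: its middle more than 15 mm above where it lies at home (z of carrier in the frame of door above 0.033 m).
It fails at once if the tub is shifted by more than 25 mm (distance of tub from where it was at the start of the episode above 0.025 m).
It fails at once if the holder is shifted by more than 25 mm (distance of holder from where it was at the start of the episode above 0.025 m).
It fails at once if the scoop is shifted by more than 25 mm (distance of scoop from where it was at the start of the episode above 0.025 m).
It fails at once if the tweezers is shifted by more than 25 mm (distance of tweezers from where it was at the start of the episode above 0.025 m).
It also fails if it takes over 53 s, if anything falls off the work surface, if the arm or the gripper's body presses on something with over 40 N, if the wrist force passes 120 N, or if a joint passes its speed limit or range.

## Robot

A 6-joint arm with a two-finger parallel gripper is mounted at the origin on the work surface. World frame = base frame: x ahead of the robot, y to its left, z up, the work surface at z = 0. Lengths are in m, angles in rad, forces in N, time in s.
With the tool pointing down it reaches from about 0.375 to 0.9 m from the base axis. Payload 3.1 kg.
Tool frame: the origin (TCP) lies midway between the tips of the shut fingers; the grasp point (between the pads) lies 19 mm behind it (manip.tcp_to_grasp is the distance from the TCP to the grasp point, in m); z points along the fingers, y is the line along which they close (so a half turn about z gives the same grasp; the last joint's range is limited). The gripper opens to 85 mm and grips with 20 to 120 N. Pads are 22 mm wide; open, the fingers measure 114 mm over their backs; the gripper's body (76 mm by 85 mm) begins 54 mm behind the grasp point. The pads swing forward as they close: fully open they stand 13 mm farther back than shut.
Start: joints at [1.111, 0.527, 1.433, -0, 1.181, -0.178], TCP at [0.174, 0.6, 0.231] pointing down, gripper open.
Joint ranges: [-3.08, 3.08], [-0.75, 2.2], [0.22, 2.44], [-1.43, 4.57], [0, 2.65], [-2.85, 2.85]. Speed limits (rad/s): [2.79, 2.79, 3.14, 3.14, 3.14, 3.14].

## Interface

Orientations are given as a unit quaternion [x, y, z, w].
In Python, from station import manip gives the robot as it stands. The module is installed in compiled form; this text tells all that it offers.
- The arm moves only by the shell command python3 -m crank 'ROWS' [OPENING] [FORCE]. ROWS is JSON, a list of rows, each a list of 2 entries, a list of its own where there are three numbers: the shift along the tool's x, y, z in cm, then the turn about the tool's z in degrees. In form: [[[x, y, z], spin], ...]. A call has 1 to 10 rows; each row is the pose to reach, as a shift and turn from the pose commanded when the call began, along the tool's axes at that moment; what a row does not reach only later rows make up. A row lasts 1/10 s, in which the tool goes at most 50 mm and 8.59 degrees, less where a joint would pass 70% of its speed; a pose out of reach is approached as far as the arm can. A call with a gripper value outside its range is refused whole. OPENING is the finger opening in cm, from 0 to 8.54, set as the call begins (- or left out, the last holds). The fingers move at their own pace and stop on an object; FORCE is the grip in N (left out, the last holds). Time passes only in rows, so rows that repeat a pose let the fingers close. It gives the time, the measured TCP pose, the force and the opening at its end, in the units of the state.
- manip.sense(): the state, without advancing time (a new reading comes with each control period).
- manip.snapshot(name): name is "side" or "top" or "wrist"; returns the picture (400x640x3 uint8, red, green, blue); there is no depth.
- manip.camera_params(name): a dict with "fx", "fy", "cx", "cy" (pixels), "pose" (4x4, takes a point from camera to world coordinates). Camera axes: x right, y up, looking along -z (the intrinsics and any distortion apply to the point x, -y, -z); pixel columns grow to the right and rows downward; lengths in m; the calibration is good to about 2 mm. A picture is of the moment at which its call begins: read the wrist's pose just before it. camera_params takes no time and is no camera call; for the wrist camera it gives the pose at the moment of the call.
- manip.sign_off(): hands the job in, once; it reports no verdict.
The state is a dict: "t": time; "q": joint angles; "qd": joint speeds; "tau": joint torques, N m; "tcp_pos": TCP position; "tool_rot": TCP orientation; "force": force on the tool from outside, world axes, zero at the start; "ft_torque": the same for the moment, N m; "finger_gap": opening from 0.0 (shut) to 1.0 (fully open).
Only numpy, scipy, OpenCV 4.12 (cv2) and the standard library are available. Lean on these libraries where they do the work, as an engineer would, in place of code of your own. Each camera call takes 0.05 s, during which the arm holds its last target. There are 200 camera calls.

## Working session

There is one attempt and no reset: what is moved stays moved. The work goes in short steps, Python scripts to look and compute and a shell command to move; the robot and the scene stay as the last step left them, time stands still between calls to the robot, and variables do not carry over. Pictures are saved under pics/ and viewed, on a budget of 10 in all, crops included, one or two more only if the job needs it, and the job is handed in when it is done.

```bash
ls; mkdir -p pics; python3 - <<'E'
from station import manip
import cv2,numpy as np
s=manip.sense();print(s)
for n in("top","side"):
    im=manip.snapshot(n);cv2.imwrite(f"pics/{n}0.png",im[:,:,::-1])
    p=manip.camera_params(n);print(n,{k:(np.round(v,4).tolist() if k=="pose" else v) for k,v in p.items()})
E
```

```text
pics
{'t': 0.0, 'q': array([ 1.11051949e+00,  5.28457183e-01,  1.43391515e+00,  3.03016628e-05,
        1.18136620e+00, -1.78504681e-01]), 'qd': array([ 0.00025008, -0.00202521,  0.00134142, -0.00052891, -0.00045117,
       -0.00016697]), 'tau': array([-7.73960928e-04, -4.42358637e+01, -1.78021860e+01, -1.52050629e-04,
        8.59063177e-03,  3.24021983e-06]), 'tcp_pos': array([0.17343175, 0.59971467, 0.23033504]), 'tool_rot': array([ 1.40426099e-01,  9.90090581e-01, -1.01427792e-03, -3.50191819e-04]), 'force': array([ 0.43187847, -0.54474758, -0.21802695]), 'ft_torque': array([0.07098118, 0.01184188, 0.05695722]), 'finger_gap': 0.9959037886543256}
top {'fx': 487.9912248938536, 'fy': 487.9912248938536, 'cx': 315.6968301001697, 'cy': 188.10002355497775, 'pose': [[-0.0421, 0.9762, -0.2128, 0.1125], [-0.9991, -0.0401, 0.0139, -0.0131], [0.005, 0.2132, 0.977, 1.7861], [0.0, 0.0, 0.0, 1.0]]}
side {'fx': 374.6316093165007, 'fy': 374.6316093165007, 'cx': 318.7382336627537, 'cy': 194.22405876719503, 'pose': [[0.8299, 0.424, -0.3626, 0.04], [-0.5579, 0.639, -0.5296, -0.6851], [0.0071, 0.6418, 0.7668, 1.0122], [0.0, 0.0, 0.0, 1.0]]}
```

View pics/top0.png

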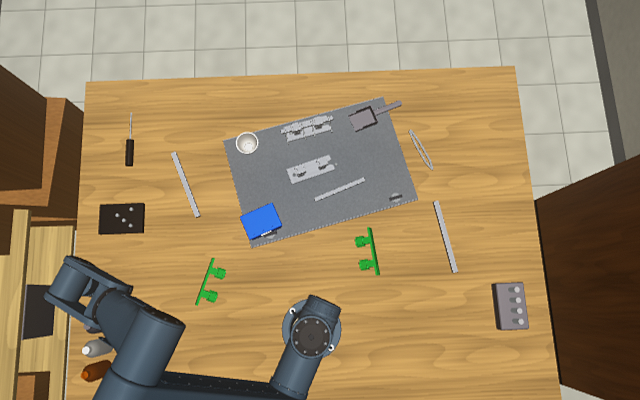

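View pics/side0.png

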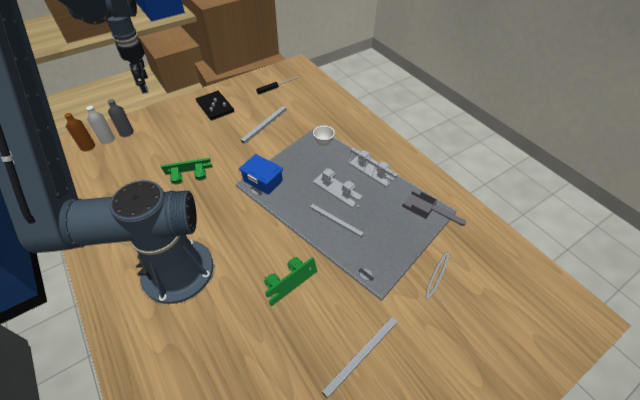

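The top view shows three bar-like things. The shortest lies on the door at (340,189), and longer ones lie on the bench at (185,185) and (445,237). There are three carrier shapes: an aluminium one on the door at (312,168) and two green ones at (210,282) and (370,250). The task fits the grey carrier and the short bar on the door, and I'll confirm this in an enlarged crop.

```bash
cat > h.py <<'E'
import numpy as np,cv2
from scipy.spatial.transform import Rotation as R
from station import manip
def ray(cam,uv,z):
    "pixel -> world point on plane z (cam = camera_params dict)"
    u,v=uv;P=np.array(cam["pose"]);d=P[:3,:3]@np.array([(u-cam["cx"])/cam["fx"],-(v-cam["cy"])/cam["fy"],-1])
    return P[:3,3]+d*(z-P[2,3])/d[2]
def proj(cam,p):
    P=np.array(cam["pose"]);q=(np.atleast_2d(p)-P[:3,3])@P[:3,:3]
    return np.c_[cam["cx"]+cam["fx"]*q[:,0]/-q[:,2],cam["cy"]-cam["fy"]*q[:,1]/-q[:,2]]
def snap(n,f):
    c=manip.camera_params(n);im=manip.snapshot(n);cv2.imwrite(f,im[:,:,::-1]);np.savez(f[:-4]+".npz",**c);return im,c
def move(dp,dyaw=0):
    "world target xyz (m), -> tool-axis shift in cm"
    s=manip.sense();return R.from_quat(s["tool_rot"]).inv().apply(np.array(dp)-s["tcp_pos"])*100
E
python3 - <<'E'
from h import *
im=cv2.imread("pics/top0.png")
cv2.imwrite("pics/c1.png",cv2.resize(im[95:245,222:422],None,fx=4,fy=4,interpolation=cv2.INTER_CUBIC))
c=manip.camera_params("top")
for n,uv,z in[("corner+x+y",(224,141),.018),("+x-y",(383,97),.018),("-x-y",(417,199),.018),("-x+y",(251,247),.018),("bar a",(316,197),.025),("bar b",(364,181),.025)]:print(n,ray(c,uv,z))
E
```

```text
corner+x+y [0.69421091 0.30089552 0.018     ]
+x-y [ 0.84742012 -0.31353039  0.018     ]
-x-y [ 0.44114029 -0.41036948  0.018     ]
-x+y [0.2897743  0.20443251 0.018     ]
bar a [ 0.46262528 -0.03776419  0.025     ]
bar b [ 0.51572492 -0.21813048  0.025     ]
```

View pics/c1.png

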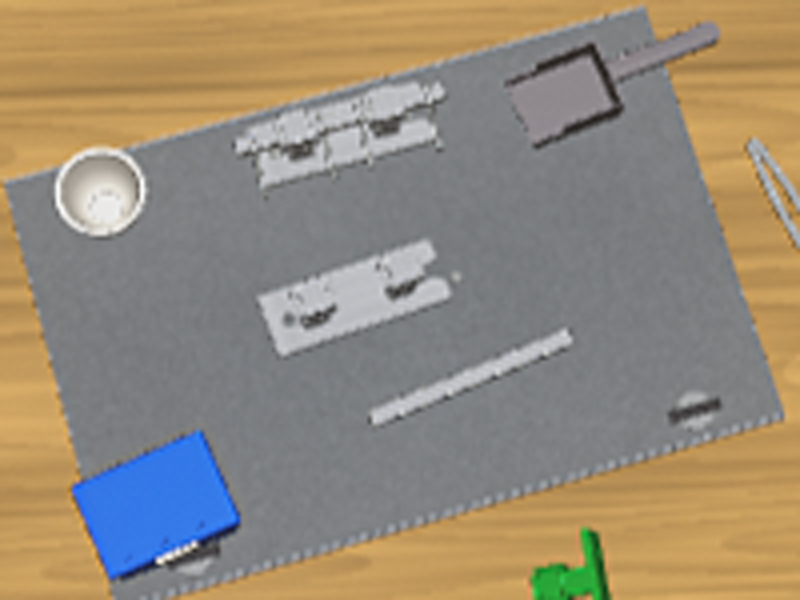

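Confirmed: the carrier on the door (crop 355,297) is grey aluminium with its fork towards -y. The fork pin shows at crop (457,277), and the short bar lies at crop (470,377). The door corners measure 0.633 x 0.417, yaw about 13.7°, which agrees with the given size.

```bash
python3 - <<'E'
from h import *
s=manip.sense();c=manip.camera_params("wrist");P=np.array(c["pose"])
T=np.eye(4);T[:3,:3]=R.from_quat(s["tool_rot"]).as_matrix();T[:3,3]=s["tcp_pos"]
print(np.round(np.linalg.inv(T)@P,3),c["fx"],c["cx"],c["cy"])
print(move([0.52,-0.06,0.33]))
E
```

```text
[[-0.001  0.966  0.26   0.066]
 [ 1.     0.001  0.     0.001]
 [ 0.     0.26  -0.966 -0.142]
 [ 0.     0.     0.     1.   ]] 336.6325565033876 317.1620702139442 195.53770732561435
[-51.62870482 -53.75801109  -9.87101624]
```

```bash
python3 -m crank '[[[-54.4,-48.7,0],60],[[-54.4,-48.7,0],60],[[-54.4,-48.7,0],60],[[-54.4,-48.7,0],60],[[-54.4,-48.7,0],60],[[-54.4,-48.7,0],60],[[-54.4,-48.7,0],60],[[-54.4,-48.7,0],60],[[-54.4,-48.7,0],60],[[-54.4,-48.7,0],60]]'
python3 -c "
from h import *
print(move([.56,-.02,.22]),manip.sense()['q'])
s=manip.sense();m=R.from_quat(s['tool_rot']).as_matrix();print(np.degrees(np.arctan2(m[1,1],m[0,1])))"
```

```text
t: 1.1
tcp_pos: [0.4394, 0.1745, 0.2312]
tool_rot: [0.617, 0.787, -0.0, -0.0]
force: [1.4, 0.2, 0.6]
finger_gap: 1.0
[-21.77340112   7.05729167   1.1117257 ] [ 1.40979133e-01  3.24050420e-01  1.80299542e+00  1.79426614e-04
  1.01486765e+00 -1.00802733e-01]
13.84765540770198
```

```bash
python3 -m crank '[[[-21.8,7,1],0],[[-21.8,7,1],0],[[-21.8,7,1],0],[[-21.8,7,1],0],[[-21.8,7,1],0],[[-21.8,7,1],0],[[-21.8,7,1],0]]'
python3 -c "
from h import *
im,c=snap('wrist','pics/w1.png');s=manip.sense();print(s['qd'].round(3),s['force'])
d=cv2.resize(im[:,:,::-1],None,fx=1.25,fy=1.25,interpolation=cv2.INTER_CUBIC);cv2.imwrite('pics/w1b.png',d)"
```

```text
t: 1.8
tcp_pos: [0.5584, -0.0188, 0.2206]
tool_rot: [0.617, 0.787, -0.0, -0.001]
force: [-0.4, 0.9, -0.1]
finger_gap: 1.0
[ 0.024 -0.012  0.013 -0.003 -0.002 -0.001] [-0.00439708  0.85166895 -0.3504391 ]
```

View pics/w1b.png

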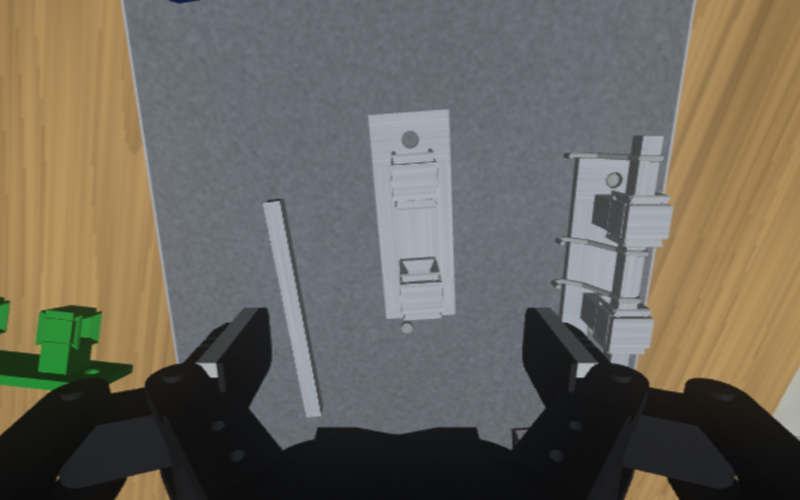

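The wrist view (1.25x) shows the carrier's +y corners at (368,116) and (450,110), the hole at (410,139), the fork-end corners at (388,318) and (455,314), and the fork pin tip at (407,327). The bar ends are at (274,201) and (313,415).

```bash
python3 - <<'E'
from h import *
c=dict(np.load("pics/w1.npz"))
g=lambda u,v,z:ray(c,(u/1.25,v/1.25),z)
pin=g(407,327,.025);hole=g(410,139,.035)
A,B=g(368,116,.037),g(450,110,.037);C,D=g(388,318,.026),g(455,314,.026)
print("pin",pin,"hole",hole);print("w",np.linalg.norm(A-B),np.linalg.norm(C-D),"len",np.linalg.norm((A+B-C-D)/2))
yaw=lambda d:np.degrees(np.arctan2(-d[0],d[1]))
print("carrier yaw",yaw(A-C),yaw(B-D),"end mid",(A+B)/2,(C+D)/2)
a,b=g(274,201,.032),g(313,415,.032);print("bar",(a+b)/2,np.linalg.norm(a-b),yaw(a-b))
e1=[g(123,0,.018),g(178,360,.018)];e2=[g(695,0,.018),g(657,250,.018)]
print("door edge yaw",yaw(e1[0]-e1[1]),yaw(e2[0]-e2[1]),e1,e2)
t=np.radians(13.75);X=np.array([np.cos(t),np.sin(t)]);Y=np.array([-X[1],X[0]])
print("door c from pin",pin[:2]+.065*Y,"locpin",pin[:2]+.13*Y)
d=hole[:2]-(pin[:2]+.13*Y);print("hole off in door x,y mm",d@X*1e3,d@Y*1e3)
print([((e[:2]-pin[:2])@X).round(4) for e in e1+e2])
E
```

```text
pin [ 0.590758   -0.11340637  0.025     ] hole [0.55374115 0.04252634 0.035     ]
w 0.06081557989419576 0.05826523387946294 len 0.1688436506142072
carrier yaw 18.391343226320398 17.52357660356982 end mid [0.54832292 0.06045374 0.037     ] [ 0.60026783 -0.09982384  0.026     ]
bar [ 0.49423327 -0.12257566  0.032     ] 0.19815517163708696 19.750367237304197
door edge yaw 13.85784907627937 14.50451760070878 [array([0.32487606, 0.08849354, 0.018     ]), array([ 0.39574925, -0.19879792,  0.018     ])] [array([0.73317045, 0.18789334, 0.018     ]), array([0.78090488, 0.003378  , 0.018     ])]
door c from pin [ 0.57530842 -0.05026913] locpin [0.55985883 0.0128681 ]
hole off in door x,y mm 1.1069791529837985 30.262381782926493
[np.float64(-0.2103), np.float64(-0.2097), np.float64(0.2099), np.float64(0.2125)]
```

```bash
python3 -c "
from h import *
print(move([.5617,.0178,.05]))"
```

```text
[ 3.34813612  1.25548757 17.07696482]
```

```bash
python3 -m crank '[[[3.3,1.3,3],-4],[[3.3,1.3,7],-4],[[3.3,1.3,11],-4],[[3.3,1.3,14],-4],[[3.3,1.3,16],-4],[[3.3,1.3,17],-4],[[3.3,1.3,17],-4]]' 6 30
python3 -c "
from h import *
print(move([.5617,.0178,.05]))
im,c=snap('wrist','pics/w2.png')
d=cv2.resize(im[:,:,::-1],None,fx=1.25,fy=1.25,interpolation=cv2.INTER_CUBIC);cv2.imwrite('pics/w2b.png',d)"
```

```text
t: 2.55
tcp_pos: [0.5623, 0.018, 0.0504]
tool_rot: [0.588, 0.809, -0.001, -0.001]
force: [0.5, -0.2, 0.9]
finger_gap: 0.702
[-0.00297487 -0.05919177  0.04000711]
```

View pics/w2b.png

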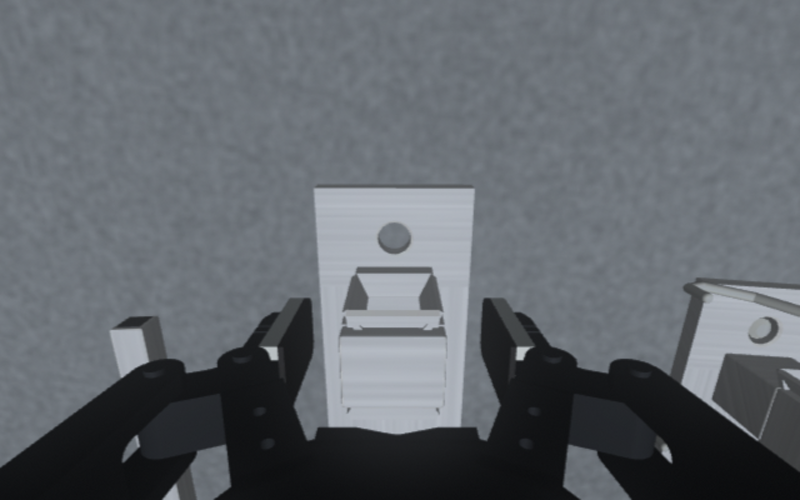

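The pads at columns 297 and 497 straddle the +y post at (393,369). The plate edge at row 186 is level, so the yaw matches, and the hole is at (394,237).

```bash
python3 -m crank '[[[0,0,0],0],[[0,0,0],0],[[0,0,0],0],[[0,0,0],0],[[0,0,0],0],[[0,0,0],0]]' 0 30
python3 - <<'E'
from h import *
c=dict(np.load("pics/w2.npz"))
g=lambda u,v,z:ray(c,(u/1.25,v/1.25),z)
for n,p in[("hole",g(394,237,.035)),("corn",g(315,186,.037)),("corn",g(474,186,.037)),("posttop",g(393,369,.086))]:print(n,p)
s=manip.sense();m=R.from_quat(s['tool_rot']).as_matrix();print(np.degrees(np.arctan2(m[1,1],m[0,1])))
E
```

```text
t: 3.2
tcp_pos: [0.5645, 0.0166, 0.0526]
tool_rot: [0.589, 0.808, 0.001, 0.001]
force: [0.5, 1.1, 6.3]
finger_gap: 0.344
hole [0.55329138 0.04308673 0.035     ]
corn [0.51939747 0.05306837 0.037     ]
corn [0.57534273 0.07116477 0.037     ]
posttop [0.56144749 0.01822992 0.086     ]
17.828083267585946
```

```bash
python3 -m crank '[[[0,-0.1,0],2],[[0,-0.2,0],4],[[-0.5,-0.25,0],4],[[-1,-0.3,0],4],[[-1.5,-0.4,0.05],4],[[-2,-0.45,0.05],4],[[-2.4,-0.5,0.1],4],[[-2.4,-0.5,0.1],4]]'
python3 - <<'E'
from h import *
im,c=snap('wrist','pics/w3.png');P=np.array(c["pose"])
d=cv2.resize(im[100:260,200:440,::-1],None,fx=3.3,fy=3.3,interpolation=cv2.INTER_CUBIC);cv2.imwrite('pics/w3b.png',d)
s=manip.sense();m=R.from_quat(s['tool_rot']).as_matrix();print(np.degrees(np.arctan2(m[1,1],m[0,1])),s["tcp_pos"],s["finger_gap"])
E
```

```text
t: 4.0
tcp_pos: [0.5666, -0.0078, 0.0515]
tool_rot: [0.616, 0.787, 0.0, 0.0]
force: [-1.5, 2.2, 8.7]
finger_gap: 0.347
13.89299807132276 [ 0.56660581 -0.00787756  0.05149634] 0.3462995094948724
```

View pics/w3b.png

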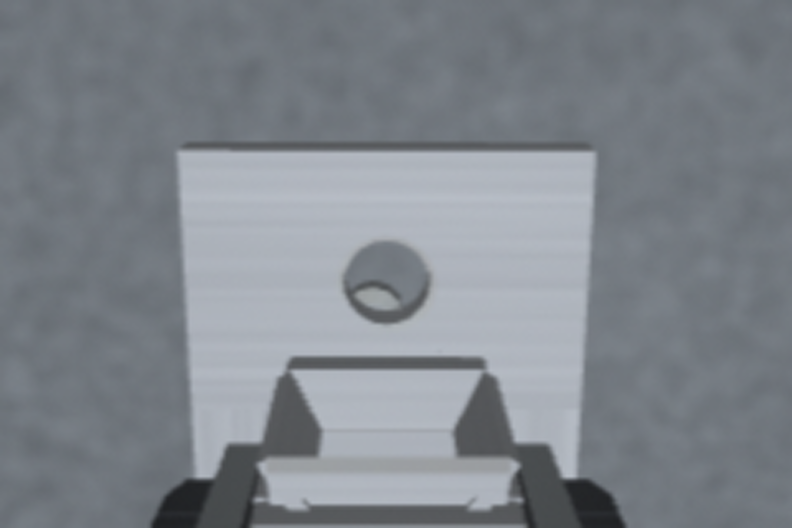

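In the hole at crop (387,281) the pin tip shows bottom-left, with its far edge peaking at (377,285). So the carrier still has a few mm to go along -y and a little towards -x.

```bash
python3 - <<'E'
from h import *
c=dict(np.load("pics/w3.npz"))
g=lambda u,v,z:ray(c,(200+u/3.3,100+v/3.3),z)
s=manip.sense();m=R.from_quat(s['tool_rot']).as_matrix()
h=g(387,281,.033);e=g(377,285,.025)
L,Rr=g(180,150,.034),g(595,150,.034);print("w",np.linalg.norm(L-Rr))
print("hole",h,"pin far edge",e,"tool-axes diff mm",(m.T@(e-h))*1e3, "hole-TCP",m.T@(h-s["tcp_pos"]))
E
```

```text
w 0.059483557778381116
hole [0.56011055 0.01947703 0.033     ] pin far edge [0.55920666 0.01664468 0.025     ] tool-axes diff mm [-2.53004139 -1.56490444  7.99932367] hole-TCP [0.02811951 0.00024577 0.01848808]
```

```bash
python3 -m crank '[[[-0.3,-0.1,0.1],0],[[-0.5,-0.15,0.2],0],[[-0.65,-0.15,0.3],0],[[-0.65,-0.15,0.3],0],[[-0.65,-0.15,0.3],0]]'
python3 - <<'E'
from h import *
im,c=snap('wrist','pics/w4.png');P=np.array(c["pose"])
d=cv2.resize(im[100:260,200:440,::-1],None,fx=3.3,fy=3.3,interpolation=cv2.INTER_CUBIC);cv2.imwrite('pics/w4b.png',d)
E
```

```text
t: 4.55
tcp_pos: [0.5666, -0.0143, 0.048]
tool_rot: [0.616, 0.788, 0.0, 0.001]
force: [0.4, 3.5, 1.9]
finger_gap: 0.346
```

View pics/w4b.png

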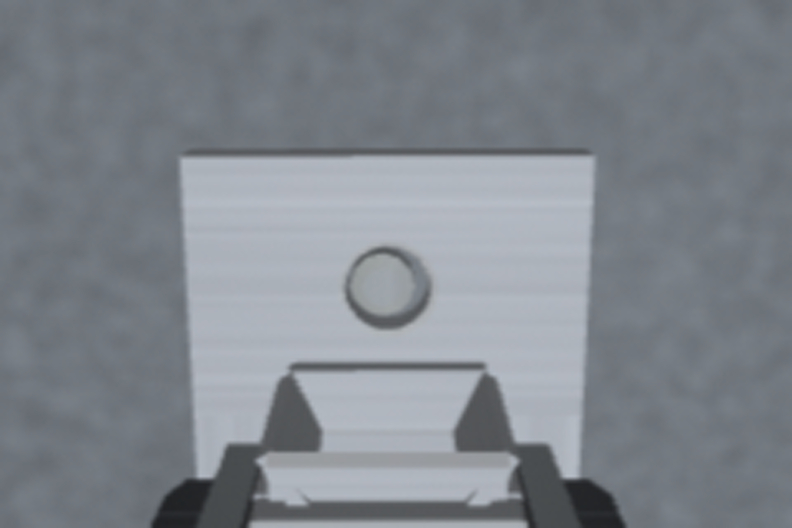

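The pin tip (383,283) fills the hole (388,288), off by about 0.7 mm, so I'll release and let it drop.

```bash
python3 -m crank '[[[-0.05,-0.05,0.3],0],[[-0.05,-0.05,0.3],0],[[-0.05,-0.05,0.3],0],[[-0.05,-0.05,0.3],0]]'
python3 -m crank '[[[0,0,0],0],[[0,0,0],0],[[0,0,0],0],[[0,0,0],0]]' 5
python3 -m crank '[[[0,0,-3],0],[[0,0,-7],0],[[3,0,-10],0],[[3,0,-12],0],[[3,0,-12],0],[[3,0,-12],0]]'
python3 - <<'E'
from h import *
im,c=snap('wrist','pics/w5.png')
d=cv2.resize(im[80:320,160:480,::-1],None,fx=2.5,fy=2.5,interpolation=cv2.INTER_CUBIC);cv2.imwrite('pics/w5b.png',d)
E
```

```text
t: 5.0
tcp_pos: [0.5664, -0.0149, 0.0452]
tool_rot: [0.617, 0.787, 0.0, 0.0]
force: [-1.3, 3.9, 11.1]
finger_gap: 0.347
t: 5.4
tcp_pos: [0.5657, -0.0152, 0.0437]
tool_rot: [0.617, 0.787, -0.0, -0.0]
force: [-0.7, -0.0, 0.5]
finger_gap: 0.584
t: 6.0
tcp_pos: [0.5588, 0.014, 0.1641]
tool_rot: [0.617, 0.787, -0.0, 0.0]
force: [0.2, -0.3, -0.6]
finger_gap: 0.584
```

View pics/w5b.png

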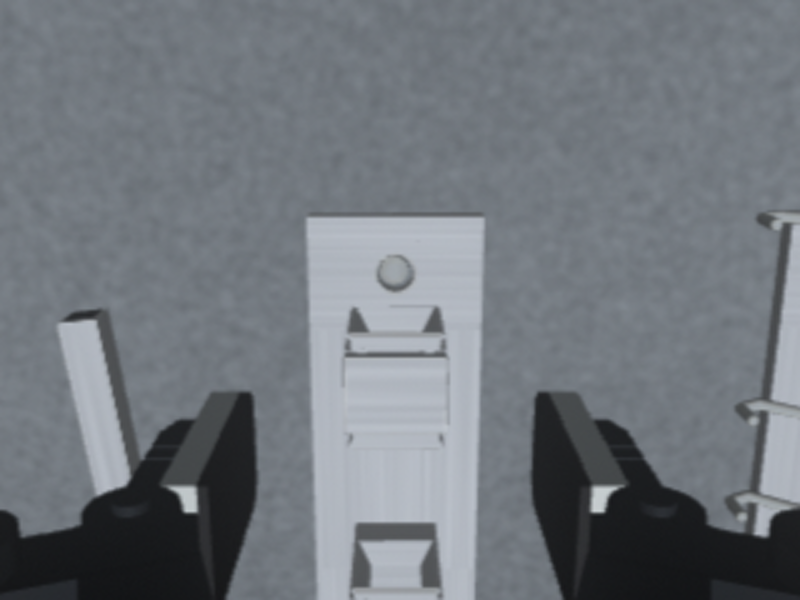

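The carrier now looks flat, with the pin through the hole at (395,271). To confirm it is seated I'll press the +y post top with shut fingers, where contact at z=0.080 means home.

```bash
python3 -m crank '[[[-2.4,0,3],0],[[-2.4,0,6],0],[[-2.4,0,6],0],[[-2.4,0,6],0],[[-2.4,0,6],0]]' 0
python3 -c "
from h import *
print(move([.5652,-.0096,.080]))"
```

```text
t: 6.55
tcp_pos: [0.565, -0.0092, 0.1047]
tool_rot: [0.617, 0.787, 0.0, 0.0]
force: [0.7, -0.0, 0.3]
finger_gap: 0.004
[-0.04297008  0.00664671  2.47438567]
```

```bash
python3 -m crank '[[[0,0,1.2],0],[[0,0,2],0],[[0,0,2.2],0],[[0,0,2.2],0],[[0,0,2.2],0]]'
python3 -m crank '[[[0,0,0.15],0],[[0,0,0.3],0],[[0,0,0.3],0],[[0,0,0.3],0]]'
```

```text
t: 7.05
tcp_pos: [0.5647, -0.0091, 0.0824]
tool_rot: [0.617, 0.787, 0.0, 0.0]
force: [-0.1, 0.0, 0.5]
finger_gap: -0.001
t: 7.45
tcp_pos: [0.565, -0.0092, 0.0801]
tool_rot: [0.617, 0.787, 0.0, 0.0]
force: [-1.0, 0.5, 5.2]
finger_gap: -0.001
```

Contact came at z=0.0801, so the carrier lies flat and home. Next I'll go over the bar, with a check look that includes the fork.

```bash
python3 -m crank '[[[0,0,-4],0],[[0,0,-8],0],[[-2,-2,-10],0],[[-2,-2,-10],0]]' 3.5
python3 -c "
from h import *
print(move([.501,-.1414,.18]))"
```

```text
t: 7.85
tcp_pos: [0.551, -0.0354, 0.1824]
tool_rot: [0.617, 0.787, 0.001, 0.003]
force: [0.4, 0.5, -0.2]
finger_gap: 0.41
[-9.10880707 -7.37959525  0.239045  ]
```

```bash
python3 -m crank '[[[-9.1,-7.4,0],-6],[[-9.1,-7.4,0],-6],[[-9.1,-7.4,0],-6],[[-9.1,-7.4,0],-6],[[-9.1,-7.4,0],-6]]'
python3 - <<'E'
from h import *
im,c=snap('wrist','pics/w6.png')
d=cv2.resize(im[:,:,::-1],None,fx=1.25,fy=1.25,interpolation=cv2.INTER_CUBIC);cv2.imwrite('pics/w6b.png',d)
s=manip.sense();m=R.from_quat(s['tool_rot']).as_matrix();print(np.degrees(np.arctan2(m[1,1],m[0,1])),s["tcp_pos"])
E
```

```text
t: 8.35
tcp_pos: [0.4997, -0.1391, 0.1786]
tool_rot: [0.575, 0.818, 0.0, -0.001]
force: [0.2, -0.5, -0.2]
finger_gap: 0.414
19.854395715285015 [ 0.49997366 -0.13860004  0.17867744]
```

View pics/w6b.png

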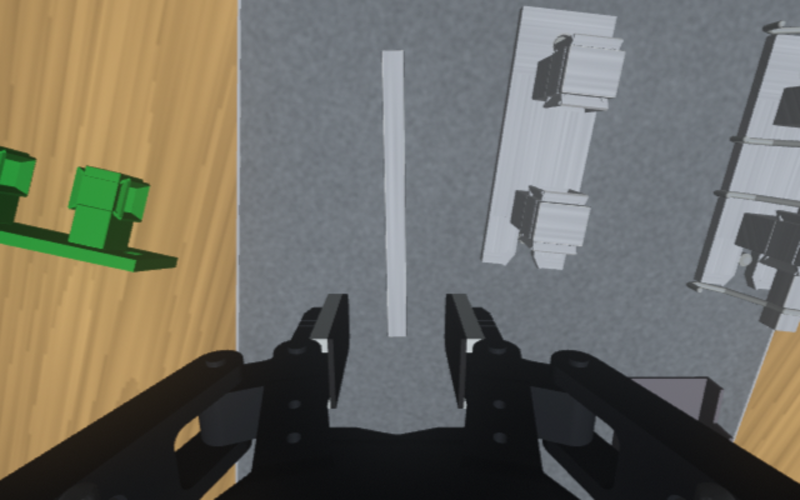

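The bar's ends are at (393,51) and (397,336), running true along the tool axis. The carrier's fork is at (525,260), and the fork pin is now under it, no longer showing outside.

```bash
python3 - <<'E'
from h import *
c=dict(np.load("pics/w6.npz"))
g=lambda u,v,z:ray(c,(u/1.25,v/1.25),z)
a,b=g(393,51,.032),g(397,336,.032);yw=np.degrees(np.arctan2(-(a-b)[0],(a-b)[1]));print("bar",(a+b)/2,np.linalg.norm(a-b),yw)
u=(a-b)/np.linalg.norm(a-b);t=(a+b)/2-.02*u;print(t,move([t[0],t[1],.021]))
p,q=g(593,66,.080),g(560,219,.080);print("posts",p,q,np.linalg.norm(p-q),np.degrees(np.arctan2(-(p-q)[0],(p-q)[1])),(p+q)/2)
E
```

```text
bar [ 0.49351258 -0.12413528  0.032     ] 0.19839068513585914 20.480904712403024
[ 0.50051048 -0.14287106  0.032     ] [-0.44042443 -0.08811784 15.76722291]
posts [ 0.56466946 -0.00980552  0.08      ] [ 0.5839948  -0.09103977  0.08      ] 0.08350132854490941 13.381721726933975 [ 0.57433213 -0.05042265  0.08      ]
```

```bash
python3 -m crank '[[[-0.4,-0.1,4],0],[[-0.4,-0.1,8],0],[[-0.4,-0.1,12],0],[[-0.4,-0.1,14.5],0],[[-0.4,-0.1,15.7],0],[[-0.4,-0.1,15.7],0],[[-0.4,-0.1,15.7],0]]'
python3 -m crank '[[[0,0,0],0],[[0,0,0],0],[[0,0,0],0],[[0,0,0],0],[[0,0,0],0]]' 0 80
python3 -m crank '[[[0,0,-2],0],[[0,0,-6],0],[[0,0,-9],0],[[0,0,-9],0],[[0,0,-9],0]]'
python3 - <<'E'
from h import *
s=manip.sense();m=R.from_quat(s['tool_rot']).as_matrix();print(np.degrees(np.arctan2(m[1,1],m[0,1])),s["tcp_pos"])
t=np.radians(13.8);Y=np.array([-np.sin(t),np.cos(t)]);o=np.array([.5748,-.0503])
p=o-.20*Y;print(p,move([p[0],p[1],.11]))
E
```

```text
t: 9.1
tcp_pos: [0.5012, -0.1432, 0.0229]
tool_rot: [0.574, 0.819, 0.0, 0.001]
force: [-0.6, 0.0, 0.6]
finger_gap: 0.412
t: 9.6
tcp_pos: [0.5014, -0.1439, 0.024]
tool_rot: [0.575, 0.818, 0.0, 0.002]
force: [0.7, 2.0, 7.4]
finger_gap: 0.129
t: 10.1
tcp_pos: [0.5007, -0.1438, 0.1133]
tool_rot: [0.575, 0.818, 0.0, 0.001]
force: [-0.2, 0.8, -1.8]
finger_gap: 0.134
19.84395968557659 [ 0.50067483 -0.1438039   0.1133241 ]
[ 0.62250669 -0.24452686] [-13.60925011   8.0400668    0.37051609]
```

```bash
python3 -m crank '[[[-13.6,8,0],6],[[-13.6,8,0],6],[[-13.6,8,0],6],[[-13.6,8,0],6],[[-13.6,8,0],6],[[-13.6,8,0],6]]'
python3 - <<'E'
from h import *
im,c=snap('wrist','pics/w7.png')
d=cv2.resize(im[:,:,::-1],None,fx=1.25,fy=1.25,interpolation=cv2.INTER_CUBIC);cv2.imwrite('pics/w7b.png',d)
s=manip.sense();m=R.from_quat(s['tool_rot']).as_matrix();print(np.degrees(np.arctan2(m[1,1],m[0,1])),s["tcp_pos"])
E
```

```text
t: 10.7
tcp_pos: [0.6194, -0.2427, 0.1102]
tool_rot: [0.617, 0.787, -0.0, -0.003]
force: [-0.2, 0.5, -1.1]
finger_gap: 0.133
13.873530059986644 [ 0.61940095 -0.24242321  0.11066646]
```

View pics/w7b.png

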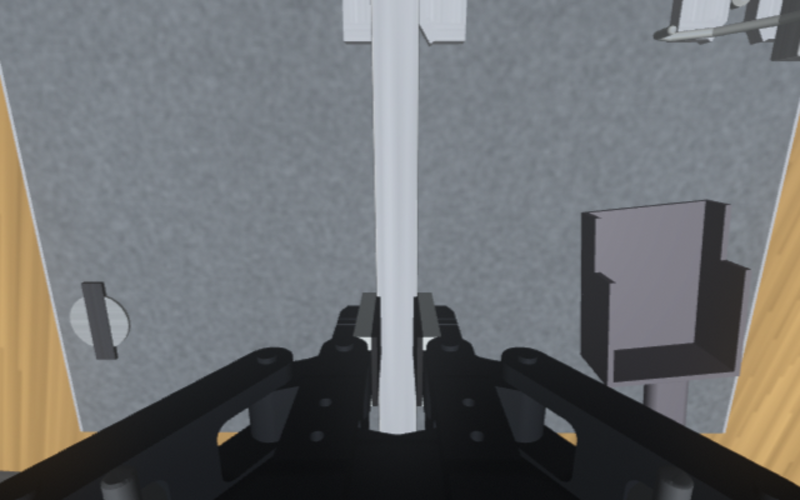

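The bar runs straight up the image, from (398,432) to (396,0), between the pads at rows 300-400. The fork end of the plate sits symmetrically around it at rows 0-40. I'll fit the bar's edges for its pitch and height.

```bash
python3 - <<'E'
from h import *
from scipy.optimize import least_squares
im=cv2.GaussianBlur(cv2.imread("pics/w7.png",0),(1,5),0).astype(float);c=dict(np.load("pics/w7.npz"))
pts=[]
for v in range(40,222,4):
    g=np.abs(np.gradient(im[v]))
    def pk(a,b):
        k=a+np.argmax(g[a:b]);w=g[k-2:k+3];return (w*np.arange(k-2,k+3)).sum()/w.sum()
    pts.append((v,pk(290,308),pk(326,344)))
pts=np.array(pts);print(pts[::11].round(1))
s=manip.sense();m=R.from_quat(s['tool_rot']).as_matrix();t0=s["tcp_pos"]
X=np.linspace(-.04,.12,50)
def model(p):
    y,z,yaw,pit=p;o=[]
    for sg in(-1,1):
        L=np.c_[X,y+sg*.007+yaw*X,z+pit*X];q=proj(c,t0+L@m.T);i=np.argsort(q[:,1])
        o.append(np.interp(pts[:,0],q[i,1],q[i,0]))
    return np.array(o).T
r=least_squares(lambda p:(model(p)-pts[:,1:]).ravel(),[0,-.008,0,0],x_scale=[.001]*4,loss="soft_l1")
J=np.linalg.inv(r.jac.T@r.jac);print("y,z(top face in tool),yaw,pitch",r.x.round(4),"sd",np.sqrt(np.diag(J)*2*r.cost/80).round(4),"cost",r.cost)
E
```

```text
[[ 40.  297.1 334.2]
 [ 84.  298.1 333.9]
 [128.  299.2 333.1]
 [172.  300.1 333.3]
 [216.  300.7 333.1]]
y,z(top face in tool),yaw,pitch [ 0.0001 -0.0032 -0.0049 -0.0013] sd [0.     0.0005 0.0004 0.0082] cost 1.6537162846818274
```

Bar pitch is about 0 ± 0.5° and it is straight in the grip. Next I'll lower it to bore height and line it up.

```bash
python3 -m crank '[[[0,0.2,2],0],[[0,0.2,4],0],[[0,0.2,4.8],0],[[0,0.2,4.8],0],[[0,0.2,4.8],0],[[0,0.2,4.8],0]]'
cat > rel.py <<'E'
from h import *
t=np.radians(13.8);X=np.array([np.cos(t),np.sin(t)]);Y=np.array([-X[1],X[0]]);o=np.array([.5746,-.0503])
s=manip.sense();d=s["tcp_pos"][:2]-o;m=R.from_quat(s['tool_rot']).as_matrix()
print("X,Y mm",(d@X*1e3).round(2),(d@Y*1e3).round(2),"z",(s["tcp_pos"][2]*1e3).round(2),"yaw",np.degrees(np.arctan2(m[1,1],m[0,1])).round(2),"F(X,Y,z)",(s["force"][:2]@X).round(1),(s["force"][:2]@Y).round(1),s["force"][2].round(1),"M",s["ft_torque"].round(2),"t",s["t"],"gap",s["finger_gap"])
E
python3 rel.py
```

```text
t: 11.35
tcp_pos: [0.6243, -0.244, 0.0655]
tool_rot: [0.617, 0.787, 0.0, 0.001]
force: [0.1, 0.1, -0.4]
finger_gap: 0.132
X,Y mm 2.07 -200.01 z 65.49 yaw 13.86 F(X,Y,z) 0.1 0.1 -0.4 M [0.01 0.   0.02] t 11.35 gap 0.1322773699709605
```

```bash
python3 -m crank '[[[0,-0.2,0.3],0],[[0,-0.22,0.35],0],[[0,-0.22,0.35],0],[[0,-0.22,0.35],0],[[0,-0.22,0.35],0]]'; python3 rel.py
```

```text
t: 11.85
tcp_pos: [0.6217, -0.2444, 0.0609]
tool_rot: [0.617, 0.787, 0.0, 0.0]
force: [0.1, -0.3, -1.0]
finger_gap: 0.129
X,Y mm -0.6 -199.73 z 60.87 yaw 13.85 F(X,Y,z) 0.0 -0.3 -1.0 M [0.04 0.01 0.  ] t 11.85 gap 0.12948828942438376
```

```bash
python3 -m crank '[[[0.6,0.03,-0.1],0],[[1.2,0.03,-0.1],0],[[1.8,0.03,-0.1],0],[[2.4,0.03,-0.1],0],[[3,0.03,-0.1],0],[[3,0.03,-0.1],0]]'; python3 rel.py
```

```text
t: 12.45
tcp_pos: [0.6145, -0.2138, 0.0618]
tool_rot: [0.616, 0.787, 0.0, -0.0]
force: [0.9, -0.2, -0.4]
finger_gap: 0.132
X,Y mm -0.29 -168.27 z 61.8 yaw 13.89 F(X,Y,z) 0.9 -0.4 -0.4 M [ 0.01 -0.12 -0.07] t 12.45 gap 0.13218141955743218
```

```bash
python3 -m crank '[[[0.7,0,0],0],[[1.4,0,0],0],[[2.1,0,0],0],[[2.8,0,0],0],[[3.5,0,0],0],[[3.5,0,0],0]]'; python3 rel.py;  python3 -m crank '[[[0.5,0,0],0],[[1,0,0],0],[[1.5,0,0],0],[[2,0,0],0],[[2.5,0,0],0],[[2.5,0,0],0]]'; python3 rel.py
```

```text
t: 13.05
tcp_pos: [0.6059, -0.1797, 0.0618]
tool_rot: [0.616, 0.787, 0.0, -0.001]
force: [0.4, -0.3, -1.1]
finger_gap: 0.134
X,Y mm -0.5 -133.16 z 61.76 yaw 13.9 F(X,Y,z) 0.3 -0.4 -1.1 M [ 0.02 -0.01 -0.  ] t 13.05 gap 0.13406396059626297
t: 13.65
tcp_pos: [0.6, -0.156, 0.0618]
tool_rot: [0.616, 0.787, 0.0, -0.0]
force: [0.4, 0.1, -1.2]
finger_gap: 0.136
X,Y mm -0.51 -108.67 z 61.78 yaw 13.89 F(X,Y,z) 0.4 0.0 -1.2 M [ 0.05 -0.03 -0.  ] t 13.65 gap 0.13625615915075076
```

```bash
python3 -m crank '[[[0.6,0,0],0],[[1.2,0,0],0],[[1.8,0,0],0],[[2.4,0,0],0],[[3.1,0,0],0],[[3.1,0,0],0]]'; python3 rel.py
python3 -c "
from h import *
im,c=snap('wrist','pics/w8.png')
cv2.imwrite('pics/w8b.png',cv2.resize(im[:,:,::-1],None,fx=1.25,fy=1.25,interpolation=cv2.INTER_CUBIC))"
```

```text
t: 14.25
tcp_pos: [0.5926, -0.1255, 0.0618]
tool_rot: [0.616, 0.787, 0.0, -0.0]
force: [-0.2, -0.1, -0.4]
finger_gap: 0.134
X,Y mm -0.48 -77.33 z 61.8 yaw 13.89 F(X,Y,z) -0.2 -0.0 -0.4 M [ 0.01 -0.05 -0.01] t 14.25 gap 0.13368304795841368
```

View pics/w8b.png

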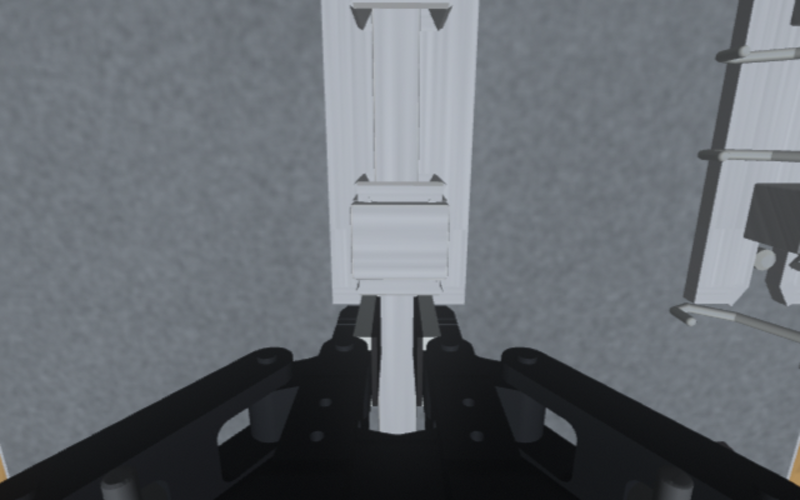

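The bar at (398,360) passes through the -y post and reaches the second post at (400,5), centred and with no force. Next I'll let go, move behind the bar's rear end, and push it home with shut fingers.

```bash
python3 -m crank '[[[0,0,0],0],[[0,0,0],0],[[0,0,0],0],[[0,0,0],0]]' 3.5 30
python3 -m crank '[[[0,0,-3],0],[[0,0,-6],0],[[-5,0,-7],0],[[-10.5,0,-7],0],[[-10.5,0,-7],0],[[-10.5,0,-7],0]]'
python3 -m crank '[[[0,0,0],0],[[0,0,0],0],[[0,0,0],0],[[0,0,0],0]]' 0
python3 rel.py
python3 -c "
from h import *
im,c=snap('wrist','pics/w9.png')
cv2.imwrite('pics/w9b.png',cv2.resize(im[:,:,::-1],None,fx=1.25,fy=1.25,interpolation=cv2.INTER_CUBIC))"
```

```text
t: 14.7
tcp_pos: [0.593, -0.1271, 0.0619]
tool_rot: [0.617, 0.787, -0.0, 0.0]
force: [-0.3, -0.2, 0.7]
finger_gap: 0.409
t: 15.3
tcp_pos: [0.618, -0.2307, 0.1317]
tool_rot: [0.618, 0.786, 0.0, 0.0]
force: [-0.1, 0.4, -0.9]
finger_gap: 0.41
t: 15.7
tcp_pos: [0.618, -0.2275, 0.1317]
tool_rot: [0.616, 0.788, -0.0, -0.0]
force: [0.1, -0.6, -0.7]
finger_gap: 0.001
X,Y mm -0.16 -182.46 z 131.75 yaw 13.93 F(X,Y,z) -0.0 -0.6 -0.7 M [ 0.   -0.04  0.01] t 15.7 gap 0.0010735753324565584
```

View pics/w9b.png

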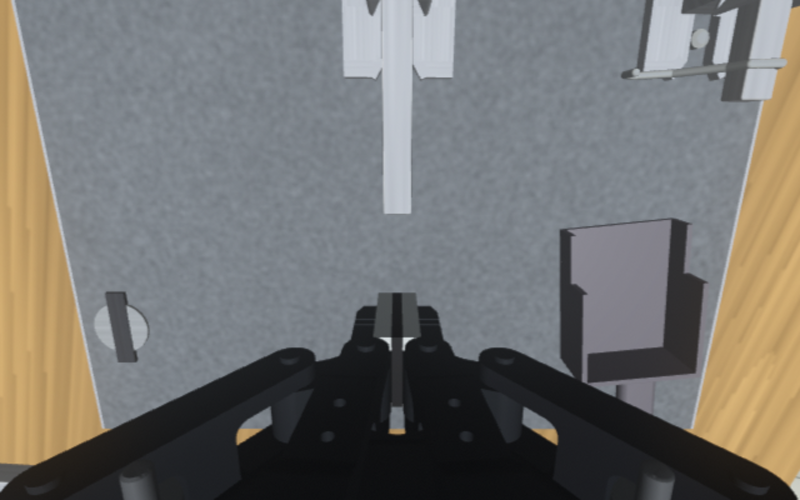

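The bar's rear end is at (397,213), held in both posts. The shut fingers are behind it at (398,310), in line.

```bash
python3 - <<'E'
exec(open("rel.py").read())
c=dict(np.load("pics/w9.npz"));p=ray(c,(397/1.25,213/1.25),.065);d=p[:2]-o;print("bar end",d@X*1e3,d@Y*1e3)
for y in(-185,-111):
    q=o+Y*y/1e3;print(y,move([q[0],q[1],.05]))
E
```

```text
X,Y mm -0.15 -182.75 z 131.81 yaw 13.92 F(X,Y,z) 0.2 -0.5 0.7 M [ 0.06  0.06 -0.04] t 15.75 gap -0.0014624114430431539
bar end 0.14909595673136958 -156.18143186835843
-185 [-0.22740728  0.01639167  8.18080605]
-111 [7.17257641 0.03180594 8.18276017]
```

```bash
python3 -m crank '[[[-0.2,0,3],0],[[-0.2,0,6],0],[[-0.2,0,8.2],0],[[-0.2,0,8.2],0],[[-0.2,0,8.2],0]]'; python3 rel.py
python3 -m crank '[[[0.8,0,0],0],[[1.6,0,0],0],[[2.2,0,0],0],[[2.8,0,0],0],[[3.4,0,0],0],[[4,0,0],0],[[4,0,0],0]]'; python3 rel.py
```

```text
t: 16.25
tcp_pos: [0.6187, -0.2305, 0.0498]
tool_rot: [0.617, 0.787, -0.0, -0.0]
force: [0.4, -0.5, -0.4]
finger_gap: 0.003
X,Y mm -0.19 -185.47 z 49.85 yaw 13.87 F(X,Y,z) 0.3 -0.6 -0.4 M [-0.05  0.03  0.02] t 16.25 gap 0.00261085252063101
t: 16.95
tcp_pos: [0.6085, -0.1909, 0.0502]
tool_rot: [0.617, 0.787, 0.0, -0.001]
force: [0.4, -0.6, 0.5]
finger_gap: -0.004
X,Y mm -0.59 -144.59 z 50.2 yaw 13.86 F(X,Y,z) 0.2 -0.7 0.5 M [-0.09  0.   -0.  ] t 16.95 gap -0.0039821617870823885
```

```bash
python3 -m crank '[[[0.6,0,0],0],[[1.2,0,0],0],[[1.8,0,0],0],[[2.4,0,0],0],[[2.9,0,0],0],[[3.35,0,0],0],[[3.35,0,0],0]]'; python3 rel.py
python3 -m crank '[[[-1.5,0,0],0],[[-4,0,0],0],[[-6,0,-4],0],[[-6,0,-9],0],[[-4,0,-12],0],[[-4,0,-12],0],[[-4,0,-12],0]]'; python3 rel.py
python3 -c "
from h import *
im,c=snap('wrist','pics/w10.png')
cv2.imwrite('pics/w10b.png',cv2.resize(im[:,:,::-1],None,fx=1.25,fy=1.25,interpolation=cv2.INTER_CUBIC))"
```

```text
t: 17.65
tcp_pos: [0.6005, -0.1583, 0.0497]
tool_rot: [0.616, 0.787, -0.0, -0.001]
force: [0.1, 0.0, 0.8]
finger_gap: 0.002
X,Y mm -0.62 -111.05 z 49.68 yaw 13.89 F(X,Y,z) 0.1 -0.0 0.8 M [-0.03  0.02  0.05] t 17.65 gap 0.0020253974232861066
t: 18.35
tcp_pos: [0.6109, -0.1992, 0.1707]
tool_rot: [0.617, 0.787, 0.0, 0.001]
force: [-0.1, 0.6, -0.1]
finger_gap: -0.003
X,Y mm -0.26 -153.24 z 170.74 yaw 13.85 F(X,Y,z) 0.1 0.6 -0.1 M [ 0.03  0.11 -0.03] t 18.35 gap -0.0027919648341675285
```

View pics/w10b.png

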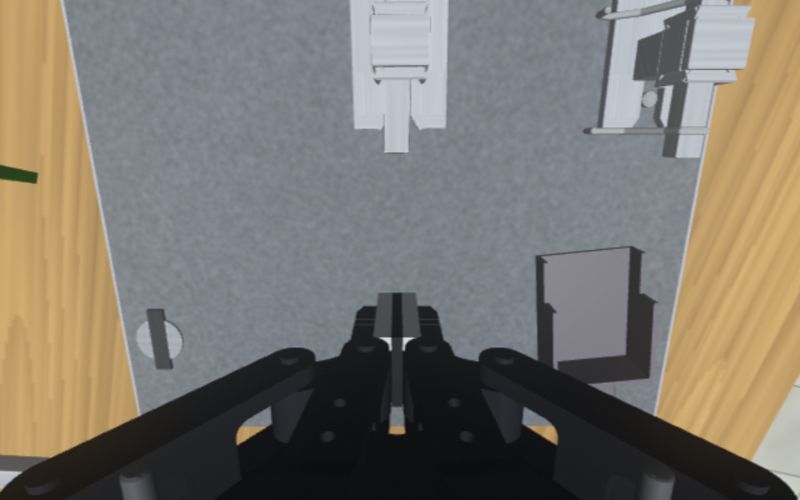

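The bar's rear end at (396,153) lines up with the fitted rail's end at (685,157), and the carrier's fork end is at row 129.

```bash
python3 - <<'E'
exec(open("rel.py").read())
c=dict(np.load("pics/w10.npz"))
for n,u,v,z in[("bar end",396,153,.068),("plate L",354,129,.026),("plate R",446,129,.026),("fitted bar end",682,157,.070)]:
    p=ray(c,(u/1.25,v/1.25),z);d=p[:2]-o;print(n,(d@X*1e3).round(1),(d@Y*1e3).round(1))
E
```

```text
X,Y mm -0.86 -152.79 z 169.37 yaw 13.83 F(X,Y,z) 0.7 0.3 -0.2 M [ 0.01 -0.02 -0.02] t 18.4 gap 0.004613802782892412
bar end -0.3 -99.3
plate L -27.9 -86.0
plate R 32.6 -86.0
fitted bar end 161.9 -101.4
```

The bar's middle is within about 1 mm of midway. One last check is touching the -y post top, where z=0.080 means the fork end is flat too.

```bash
python3 -m crank '[[[4,0,3],0],[[8,0,6],0],[[11.1,0,8],0],[[11.1,0,8],0],[[11.1,0,8],0],[[11.1,0,8],0]]'; python3 rel.py
python3 -m crank '[[[0,0,0.4],0],[[0,0,0.7],0],[[0,0,0.9],0],[[0,0,1.0],0],[[0,0,1.0],0],[[0,0,1.0],0]]'; python3 rel.py
```

```text
t: 19.0
tcp_pos: [0.585, -0.0918, 0.0896]
tool_rot: [0.617, 0.787, 0.0, 0.001]
force: [0.0, -0.1, -0.1]
finger_gap: 0.0
X,Y mm 0.19 -42.79 z 89.59 yaw 13.81 F(X,Y,z) -0.0 -0.1 -0.1 M [ 0.03  0.01 -0.02] t 19.0 gap 1.9463237497527754e-05
t: 19.6
tcp_pos: [0.5841, -0.0908, 0.0801]
tool_rot: [0.617, 0.787, -0.0, 0.0]
force: [-1.0, -0.4, 1.7]
finger_gap: 0.002
X,Y mm -0.41 -41.56 z 80.12 yaw 13.86 F(X,Y,z) -1.1 -0.1 1.7 M [-0.14  0.11  0.06] t 19.6 gap 0.001862351466055585
```

Both posts touch at 0.0801, so the carrier is flat. I'll retreat and hand in.

```bash
python3 -m crank '[[[0,0,-4],0],[[0,0,-8],0],[[0,0,-12],0],[[0,0,-14],0],[[0,0,-14],0],[[0,0,-14],0],[[0,0,-14],0]]'; python3 -c "
from station import manip
print(manip.sign_off())"
```

```text
t: 20.3
tcp_pos: [0.5828, -0.0899, 0.2181]
tool_rot: [0.617, 0.787, -0.001, -0.002]
force: [0.3, -0.4, 0.7]
finger_gap: -0.001
the job is handed in; nothing more can be done
None
```

The carrier is home on both pins and the bar is through both posts and centred. I handed the job in at about 20 s of the 53 s allowed; `sign_off` gives no verdict.

**Carrier:** I gripped its +y post and slid it along the door without lifting it, turning it 4° straight. It dropped over the locating pin when released. The grip was light, but it was a grip rather than a push from outside.

**Bar:** I fed it endwise through the first post and into the second with almost no force. After letting go, I pushed it home from its rear end with the fingers shut.

**Last checks:**
- **Flatness:** both post tops touched at z = 0.0801 m against 0.080 m expected, so the carrier lies flat at both ends.
- **Pin in hole:** before I released the carrier, the pin tip was about 0.7 mm off the hole centre.
- **Bar position:** its rear end measured -99.3 mm from midway, against -100 mm for a centred bar.
- **Bystanders:** the arm stayed clear of all four. The scoop looked unmoved in the wrist views, but I did not measure the tub, holder, scoop or tweezers at the end.

**Disagreements:**
- One reading put the middle of the plate's fork end about 2 mm off sideways, while the bar read -0.3 mm. I put this down to pixel error.
- Fitting the bar's edges put its height in the gripper about 5 mm lower than the grasp did. I went by the grasp, and the bar went in freely.
- I never saw the fork pin sitting in the slot. It no longer showed outside the fork, and the two height touches support it being in place.

I viewed 13 pictures, three over the budget of 10.

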